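# Lock the lemon cone into the citrus press's quick coupling

## Robot

A 7-joint arm with a two-finger parallel gripper is mounted at the origin on a cart in front of the work surface, level with it; the furniture and walls round the work are solid. World frame = base frame: x ahead of the robot, y to its left, z up, the work surface at z = 0. Lengths are in mm, angles in degrees, forces in N, time in s.
With the tool pointing down it reaches from about 400 to 850 mm from the base axis. Payload 10.4 kg.
Tool frame: the origin (TCP) lies on the centre line of the jaws, within the pads' length; the fingertips stand 11 mm ahead of it and the grasp point (between the pads) lies 8 mm behind it; z points along the fingers, y is the line along which they close (so a half turn about z gives the same grasp; the last joint's range is limited). The gripper opens to 85 mm and grips with 20 to 120 N. Pads are 22 mm wide; open, the fingers measure 114 mm over their backs; the gripper's body (76 mm by 85 mm) begins 54 mm behind the grasp point. The pads swing forward as they close: fully open they stand 13 mm farther back than shut.
Start: joints at [69.981, 19.034, -3.707, 83.658, 1.238, 77.344, -5.071], TCP at [200.655, -591.935, 242.338] pointing down, gripper open.
Joint ranges: [-148.97, 148.97], [-28.65, 121.19], [-84.17, 76.75], [9.2, 138.47], [-72.65, 252.65], [3.7, 117.97], [-149.18, 149.18]. Speed limits (degrees/s): [127.2, 127.2, 159.86, 159.86, 180, 180, 180].

## Interface

Orientations are given as [roll, pitch, yaw] about the fixed x, y, z axes, in that order (R = Rz(yaw) Ry(pitch) Rx(roll)).
In Python, from plant import bot, eyes, workorder, spotter gives the robot as it stands.
- The arm moves only by the shell command python3 -m jog 'ROWS' [OPENING] [FORCE]. ROWS is rows parted by semicolons, their numbers by spaces, 1 to 10 of them, each of 6 numbers: dx, dy, dz in mm, then a rotation vector rx, ry, rz in degrees; each row is the pose to reach, as a shift and turn from the pose commanded when the command began, along the tool's axes at that moment; what a row does not reach only later rows make up. A row lasts 1/10 s, in which the tool goes at most 50 mm and 8.59 degrees, less where a joint would pass 70% of its speed; a pose out of reach is approached as far as the arm can. OPENING is the finger opening in mm, set as the command begins (- or left out keeps the last). The fingers move at their own pace and stop on an object; FORCE is the grip in N (left out, the last holds). Time passes only in rows, so rows that do not move let the fingers close. It prints the time, the measured TCP pose, the force, the opening and the grip force at its end.
- bot.get_obs(): the state, without advancing time (a new reading comes with each control period).
- eyes.capture(name): name is "scene" or "side" or "wrist"; returns the picture (480x640x3 uint8, red, green, blue); there is no depth.
- eyes.camera_model(name): a dict with "intrinsics" (3x3 intrinsics, pixels), "origin" and "attitude" of the camera in the world. Camera axes: x right, y down, z forward; pixel columns grow to the right and rows downward; lengths in mm; the calibration is good to about 2 mm. A picture is of the moment at which its call begins: read the wrist's pose just before it. camera_model takes no time and is no camera call; for the wrist camera it gives the pose at the moment of the call.
- workorder.hand_in(): hands the job in; it is judged then, once.
Trained networks look in the newest picture that a camera, given by its name, has taken for a name from the list of things; names that differ only in an ending like _2 or _b are one class to them, and where a whole thing is asked for, a point or a joint stands for the part that bears it (a point fixed in the world has none). Each returns a list of dicts, best first, with "score" (0 to 1); they miss things now and then, are a little off and sometimes report something else, mostly with a low value. They report only what shows in the picture. A call takes as long as a camera call. They do not tell look-alikes from the thing itself.
- spotter.boxes_of(camera, target): "uv" ([column, row] in pixels, amid what is visible of it).
- spotter.cut_out(camera, target): "region" (480x640 bool, what is visible of it) and "uv" ([column, row] in pixels, amid what is visible of it).
The state is a dict: "t": time; "joint_positions": joint angles; "joint_velocities": joint speeds; "effort": joint torques, N m; "tool_pos": TCP position; "tcp_rot": TCP orientation; "ft_force": force on the tool from outside, world axes, zero at the start; "torque": the same for the moment, N m; "width": finger opening in mm; "finger_force": force on a finger pad.
Only numpy, scipy, OpenCV 4.12 (cv2) and the standard library are available. Lean on these libraries where they do the work, as an engineer would, in place of code of your own. Each camera call takes 0.05 s, during which the arm holds its last target. There are 200 camera calls.

## Task

Fit the smaller of the two reaming cones from the wooden stand to the citrus press: pull the steel sleeve of its coupling down until it stays down by itself, press the cone's shank home, turning it by feel until its cross-shaped end drops into the drive, and see that the sleeve springs back up and locks it. Use gentle pressure only and never force the shank; leave the larger cone in the stand and the glass under the lip standing where they are, and let go of the cone when it is locked.

Things in the scene. Friction and masses are not known exactly. Their poses are not given: they have to be found in the camera images.
- juicer: Citrus press, fixed: white round housing 152 mm across, open juice tray above it with a pouring lip towards its own -x, and in the middle an upright steel quick coupling. Origin: centre of its underside on the worktop; z up.
- juicer_tray (a point): Centre of the juice tray's floor, 67 mm above the worktop. The tray is 180 mm across, its rim 17 mm above this floor; a collar 62 mm wide and 7.5 mm tall surrounds the foot of the coupling.
- juicer_mouth (a point): Centre of the coupling's mouth in the plane of its top rim, 118 mm above the worktop. The socket is 39 mm outside; its polished round bore is 30 mm wide and takes the 38 mm shank; a 45 degree lead-in widens the mouth to 36 mm.
- juicer_dogs (a point): On the axis, 17 mm below the mouth, inside: with the sleeve up two locking dogs stand in the bore and stop the shank about 14 mm short of home or more. With the sleeve caught down the way is open, and an ejector ring presses the shank back with 2.5 to 5 N all the way.
- juicer_drive_top (a point): On the axis, 30 mm below the mouth: top of the drive, a cross-shaped slot 6.6 mm wide at an unknown angle (repeats every 90 degrees). A cross more than 5 to 8 degrees off only pushes it down 4 mm (spring, 3 to 6 N) to a hard stop, 4 mm short of home; turned to match, it drops 8 mm in. Drag 0.06 N m: still while the cross slips on it, turns along once engaged.
- sleeve_grip (a point): On the coupling's axis, the height to grip the sleeve; moves with it. Sleeve: knurled steel ring round the socket, 50 mm outside, 24 mm tall, with a flange 55 mm wide and 5 mm tall at its lower end. This point is 13 mm above its lower edge, 11 mm below its top edge, 12.5 mm below the mouth when up. Fingertips may go to 10 mm below it.
- juicer_sleeve (a joint): How far the sleeve is pulled down, m: 0 up (locking), 0.010 lower stop; spring 2.5 to 6 N. Pulled past about 0.0092 it is caught and stays at about 0.0088 (0.008 with a shank part-way in); short of that it springs back. When the shank comes within 1.5 mm of home the catch trips and it springs up to 0; until then it stays down.
- cone_small: Smaller reaming cone, loose, 0.1 kg, 96 mm tall. Origin: lowest point, on its axis; z up. From below: end in a cross, two blades 20 x 5 mm along own x and y, 9 mm tall; steel shank 28 mm in diameter, grooved at 17 to 25 mm, up to the shoulder at 38 mm; ribbed white collar to grip, 46 mm in diameter, 38 to 62 mm; ribbed dome 39 mm wide, tip at 96 mm.
- cone_small_shoulder (a point): Centre of the underside of the small cone's collar (its shoulder), 38 mm above its origin. Home, the shoulder lies on the rim of the mouth; locked and let go, the ejector lifts it to 1.5 mm above. Keep fingertips above the shoulder: below it they meet the sleeve.
- cone_large: Larger reaming cone: same shank and collar, dome 62 mm wide with its tip at 112 mm. Stands in the stand's other hole. Origin: the lowest point of its shank, on its axis.
- caddy: Wooden stand, fixed, 85 x 200 x 52 mm, with two holes 32 mm wide, 100 mm apart along its own y axis (y = +50 and -50 mm), in which the cones stand on their lower ends, shoulders level with its top, 52 mm above the worktop. Origin: centre of its underside.
- glass: Small clear glass, 51 mm across and 59 mm tall, under the pouring lip of the press. Origin: centre of its underside.
Not all that is in view belongs to the job. What is shaped like the cone_small but pink or purple is not meant.

How it is judged (in metres and radians):
On the way, in this order (a step that is already met when the one before it is completed fails the run):
1. the sleeve has been pulled down and stays down by itself, nothing of the robot touching the press (value of joint juicer_sleeve above 0.0065 m and contact force between each of the arm, the fingers and juicer below 0.2 N), for 0.2 s.
2. the small cone's shank is home in the coupling and the sleeve has sprung up over it (value of joint juicer_sleeve below 0.002 m and horizontal distance between cone_small_shoulder and juicer_mouth below 0.004 m and z of cone_small_shoulder in the frame of juicer_mouth below 0.004 m), for 0.2 s.
At the end, for the whole second after the job is handed in: Small cone in the press: shoulder within 3.5 mm of the rim, axis within 3 mm and 0.08 rad, at rest; sleeve up within 2 mm; large cone within 15 mm of its place in the stand; glass upright (0.15 rad) within 30 mm of its place (value of joint juicer_sleeve below 0.002 m and z of cone_small_shoulder in the frame of juicer_mouth below 0.0035 m and horizontal distance between cone_small_shoulder and juicer_mouth below 0.003 m and angle between the z axis of cone_small and the z axis of juicer, either way round below 0.08 rad and linear speed of cone_small below 0.02 m/s and distance of cone_large from where it was at the start of the episode below 0.015 m and distance of glass from where it was at the start of the episode below 0.03 m and angle between glass's own z axis and vertical below 0.15 rad); the robot touches nothing.
It fails at once if the small cone is forced against the press with more than 45 N, all its contacts added up (contact force between cone_small and juicer above 45 N).
It fails at once if the large cone is lifted or knocked out of its place in the stand (30 mm) (distance of cone_large from where it was at the start of the episode above 0.03 m).
It fails at once if the large cone is put to the press (contact force between cone_large and juicer above 1 N).
It fails at once if the glass is knocked over (angle between glass's own z axis and vertical above 0.5 rad).
It also fails if it takes over 70 s, if anything falls off the work surface, if the arm or the gripper's body presses on something with over 40 N, if the wrist force passes 120 N, or if a joint passes its speed limit or range.

## Working session

There is one attempt and no reset: what is moved stays moved. The work goes in short steps, Python scripts to look and compute and a shell command to move; the robot and the scene stay as the last step left them, time stands still between calls to the robot, and variables do not carry over. Pictures are saved under pics/ and viewed, at most 10 in all, crops included, and the job is handed in when it is done.

```bash
ls; mkdir -p pics; cat > h.py <<'E'
import numpy as np, cv2
from plant import bot, eyes, workorder, spotter
def snap(n,f): 
    im=eyes.capture(n); cv2.imwrite('pics/'+f,im[:,:,::-1]); return im
def ray(n,uv):
    c=eyes.camera_model(n); K=np.array(c['intrinsics']); R=np.array(c['attitude']); 
    return np.array(c['origin']), K,R
E
python3 - <<'E'
from h import *
for n in ('scene','side'):
    snap(n,n+'0.png'); print(n,eyes.camera_model(n))
    for t in ('cone_small','cone_large','caddy','juicer','glass','juicer_sleeve'):
        print(t,[(np.round(d['uv']).tolist(),round(d['score'],2)) for d in spotter.boxes_of(n,t)])
print(bot.get_obs())
a=cv2.imread('pics/scene0.png')
E
```

```text
pics
scene {'intrinsics': array([[611.80549465,   0.        , 319.08203131],
       [  0.        , 611.80549465, 245.44541969],
       [  0.        ,   0.        ,   1.        ]]), 'origin': array([ -22.00709288, 1039.08237589,  661.12955115]), 'attitude': array([-118.1260358 ,   -1.3259732 , -151.19419486])}
cone_small [([184.0, 355.0], 0.88), ([340.0, 320.0], 0.66), ([339.0, 238.0], 0.64), ([276.0, 379.0], 0.6)]
cone_large [([278.0, 282.0], 0.86)]
caddy [([256.0, 330.0], 0.97)]
juicer [([338.0, 232.0], 0.8)]
glass [([389.0, 249.0], 0.67), ([338.0, 235.0], 0.21)]
juicer_sleeve [([337.0, 217.0], 0.73), ([236.0, 313.0], 0.31)]
side {'intrinsics': array([[447.31039328,   0.        , 317.2689837 ],
       [  0.        , 447.31039328, 234.62576701],
       [  0.        ,   0.        ,   1.        ]]), 'origin': array([ 386.18527226, -616.38022516,  710.07410781]), 'attitude': array([-128.399846  ,    0.89760059,   -7.14547986])}
cone_small [([318.0, 172.0], 0.76), ([264.0, 226.0], 0.76), ([267.0, 182.0], 0.62), ([263.0, 203.0], 0.57), ([316.0, 194.0], 0.52)]
cone_large [([314.0, 214.0], 
[... 199 characters left out ...]
joint_positions': array([69.98263221, 19.03455917, -3.70507718, 83.65682515,  1.23810375,
       77.3412809 , -5.07119308]), 'joint_velocities': array([ 0.15217105, -0.03458919, -0.00818776, -0.01546084,  0.02357054,
        0.05297211, -0.0272934 ]), 'effort': array([ 8.65696329e-04, -6.25099254e+01,  4.92990296e-02, -3.91779113e+01,
        1.64003373e-02,  1.66560432e-03,  6.75751312e-05]), 'tool_pos': array([ 200.62454317, -591.96645634,  242.33380933]), 'tcp_rot': array([ 1.79992869e+02, -2.08511426e-04,  1.87203970e+01]), 'ft_force': array([ 0.05946938,  0.27333643, -1.28100045]), 'torque': array([ 0.00678363, -0.00055073, -0.00661241]), 'finger_force': 0.0, 'width': 85.57503991850389}
```

View pics/scene0.png

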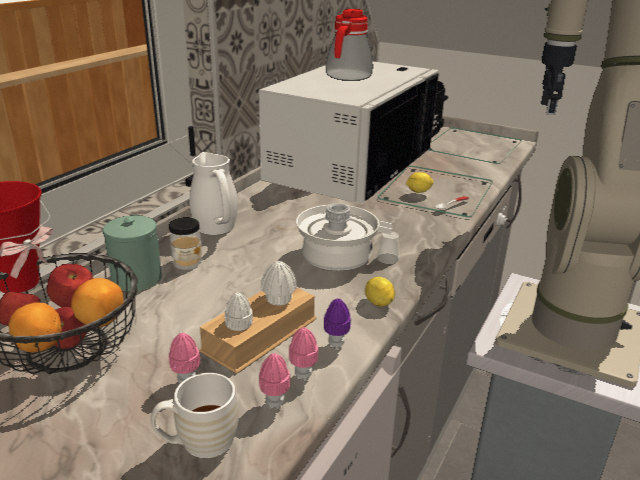

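View pics/side0.png

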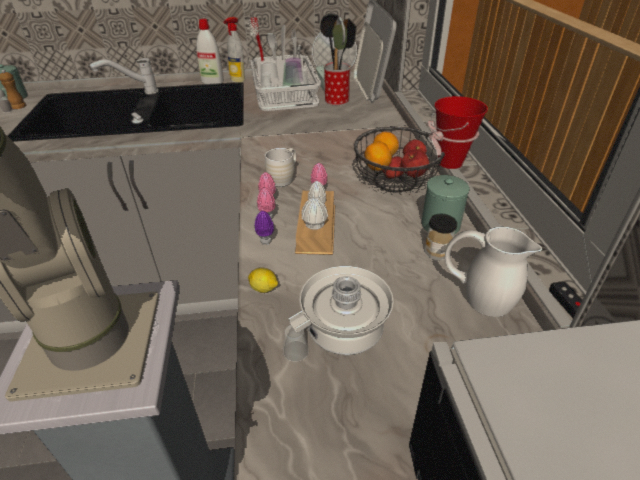

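```bash
cat > h.py <<'E'
import numpy as np, cv2
from scipy.spatial.transform import Rotation as Ro
from scipy.optimize import minimize
from plant import bot, eyes, workorder, spotter
def snap(n,f): 
    im=eyes.capture(n); cv2.imwrite('pics/'+f,im[:,:,::-1]); return im
def cam(n):
    c=eyes.camera_model(n); return np.array(c['intrinsics']),Ro.from_euler('xyz',c['attitude'],degrees=True).as_matrix(),np.array(c['origin'])
def proj(C,P):
    K,R,o=C; q=(np.atleast_2d(P)-o)@R@K.T; return q[:,:2]/q[:,2:]
def onz(C,uv,z):
    K,R,o=C; d=R@np.linalg.inv(K)@np.array([uv[0],uv[1],1.]); return o+d*(z-o[2])/d[2]
def circ(x,y,z,d,n=60):
    a=np.linspace(0,2*np.pi,n); return np.c_[x+d/2*np.cos(a),y+d/2*np.sin(a),0*a+z]
def hullmask(C,P,im=None):
    if im is None: im=np.zeros((480*4,640*4),np.uint8)
    h=cv2.convexHull((proj(C,P)*4).astype(np.float32)); cv2.fillConvexPoly(im,np.round(h).astype(np.int32),1); return im
E
python3 - <<'E'
from h import *
Cs={n:cam(n) for n in('scene','side')}
M={}
for n in Cs:
    eyes.capture(n)
    for t in('juicer','caddy','cone_small','cone_large','glass'):
        r=spotter.cut_out(n,t)
        M[n,t]=r
        print(n,t,[(np.round(d['uv']).tolist(),round(d['score'],2),int(d['region'].sum())) for d in r])
import pickle; pickle.dump(M,open('M.pkl','wb'))
print('mouth',onz(Cs['scene'],(338,209),118),onz(Cs['side'],(346,284),118))
print('small tip',onz(Cs['scene'],(238,292),110),onz(Cs['side'],(317,182),110))
print('large tip',onz(Cs['scene'],(279,261),126),onz(Cs['side'],(315,198),126))
print('glass',onz(Cs['scene'],(389,262),0),onz(Cs['side'],(294,357),0))
E
```

```text
scene juicer [([339.0, 234.0], 0.65, 4602)]
scene caddy [([256.0, 333.0], 0.81, 4899)]
scene cone_small [([276.0, 377.0], 0.87, 1274), ([301.0, 351.0], 0.84, 1158), ([236.0, 320.0], 0.79, 847), ([186.0, 355.0], 0.73, 1072), ([340.0, 321.0], 0.64, 906)]
scene cone_large [([278.0, 283.0], 0.77, 1144)]
scene glass [([389.0, 249.0], 0.59, 583)]
side juicer [([344.0, 312.0], 0.65, 6783)]
side caddy [([320.0, 236.0], 0.9, 1369)]
side cone_small [([265.0, 204.0], 0.85, 361), ([316.0, 194.0], 0.83, 261), ([265.0, 181.0], 0.76, 242), ([319.0, 170.0], 0.74, 260), ([265.0, 225.0], 0.62, 476), ([345.0, 310.0], 0.4, 6840)]
side cone_large [([317.0, 212.0], 0.97, 638), ([344.0, 304.0], 0.61, 6828)]
side glass [([295.0, 340.0], 0.93, 737)]
mouth [501.43101983 -22.30700046 118.        ] [504.57104448 -28.98570411 118.        ]
small tip [500.00488949 343.34081802 110.        ] [497.1011951  349.44743654 110.        ]
large tip [482.14000444 243.51935026 126.        ] [480.71423808 254.00987111 126.        ]
glass [392.31185721 -64.60912282   0.        ] [396.18049114 -91.37751733   0.        ]
```

```bash
python3 - <<'E'
from h import *
import pickle; M=pickle.load(open('M.pkl','rb')); Cs={n:cam(n) for n in('scene','side')}
up=lambda m:cv2.resize(m.astype(np.uint8),(2560,1920),interpolation=cv2.INTER_LINEAR)
def fit(shape,masks,x0,st):
    def f(p):
        L=0
        for n,m in masks.items():
            im=np.zeros((1920,2560),np.uint8)
            for P in shape(p): hullmask(Cs[n],P,im)
            L-=(im&m).sum()/((im|m).sum())
        return L
    s=np.vstack([x0]+[np.array(x0)+np.eye(len(x0))[i]*st[i] for i in range(len(x0))])
    return minimize(f,x0,method='Nelder-Mead',options=dict(initial_simplex=s,xatol=.1,fatol=1e-4,maxiter=120))
jm={n:up(M[n,'juicer'][0]['region']) for n in Cs}
js=lambda p:[np.vstack([circ(*p,84,180),circ(*p,67,180)]),np.vstack([circ(*p,67,152),circ(*p,0,152)]),np.vstack([circ(*p,118,39),circ(*p,90,50)])]
for ms in (jm,{'scene':jm['scene']},{'side':jm['side']}):
    r=fit(js,ms,[503,-25],[8,8]); print('juicer',r.x,r.fun)
cm={'scene':up(M['scene','caddy'][0]['region']|M['scene','cone_large'][0]['region']|M['scene','cone_small'][2]['region']),
    'side':up(M['side','caddy'][0]['region']|M['side','cone_large'][0]['region']|M['side','cone_small'][1]['region'])}
def cs(p):
    x,y,a=p; c,s=np.cos(np.radians(a)),np.sin(np.radians(a)); R=np.array([[c,-s],[s,c]])
    b=np.array([[i*42.5,j*100] for i in(-1,1) for j in(-1,1)])@R.T+[x,y]
    S=R@[0,50]+[x,y]; L=R@[0,-50]+[x,y]
    return [np.vstack([np.c_[b,b[:,0]*0],np.c_[b,b[:,0]*0+52]]),np.vstack([circ(*S,52,46),circ(*S,76,43),circ(*S,105,12)]),np.vstack([circ(*L,52,46),circ(*L,76,60),circ(*L,95,50),circ(*L,120,18)])]
for ms in (cm,{'scene':cm['scene']},{'side':cm['side']}):
    r=fit(cs,ms,[490,298,-10],[8,8,6]); x,y,a=r.x; a=np.radians(a)
    print('caddy',r.x,r.fun,'small',x-50*np.sin(a),y+50*np.cos(a),'large',x+50*np.sin(a),y-50*np.cos(a))
im=cv2.imread('pics/scene0.png')[245:375,190:320]; cv2.imwrite('pics/crop1.png',cv2.resize(im,None,fx=4,fy=4,interpolation=cv2.INTER_CUBIC))
E
```

```text
juicer [504.6331451  -31.77089135] -1.8395775099504954
juicer [506.23592567 -37.7990551 ] -0.9365037509723523
juicer [505.42922401 -28.21572495] -0.9305688027597765
caddy [488.89745169 298.48281994 -10.42303593] -1.8344687226394902 small 497.9431805996924 347.65776059900924 large 479.85172277318424 249.30787928890456
caddy [485.60178091 301.30568961 -10.50590926] -0.9417700250228096 small 494.718627592238 350.4674949781107 large 476.4849342368242 252.1438842499609
caddy [490.60214375 298.55445004 -10.62780731] -0.9202650762094102 small 499.8235625541577 347.69674785829915 large 481.38072494280794 249.41215221462068
```

View pics/crop1.png

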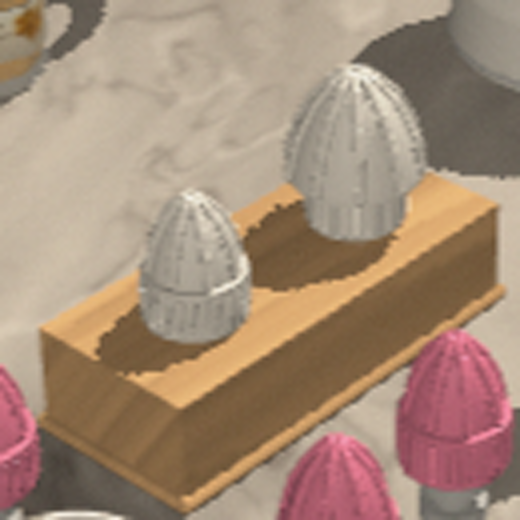

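Candidates (scene view): pink (184,355), pink (303,350), pink (275,379) and purple (338,318) egg-like cones; white cones in the stand at (239,310) and (279,282). The crop shows the white, smaller one at the left hole (239,310) next to the clearly larger white one, so (239,310) is the one I want.

```bash
cat >> h.py <<'E'
def delta(target):  # tool-axes shift & state
    o=bot.get_obs(); R=Ro.from_euler('xyz',o['tcp_rot'],degrees=True).as_matrix()
    return np.round(R.T@(np.array(target)-o['tool_pos']),1)
E
python3 - <<'E'
from h import *
o=bot.get_obs(); K,R,c=cam('wrist'); Rt=Ro.from_euler('xyz',o['tcp_rot'],degrees=True).as_matrix()
print('cam in tool',Rt.T@(c-o['tool_pos']),np.round(Rt.T@R,3),K[0])
S=cam('side')
print('microwave corner z0',onz(S,(412,455),0),'top left corner',onz(S,(436,345),200),onz(S,(436,345),250))
print('jug',onz(S,(495,310),0))
print(delta([504.5,-28,300]))
E
```

```text
cam in tool [  69.92093177   -0.14863643 -132.46783972] [[-0.001 -0.961 -0.278]
 [ 1.    -0.001  0.001]
 [-0.001 -0.278  0.961]] [332.60441787   0.         320.63774817]
microwave corner z0 [ 564.58956146 -300.43517001    0.        ] top left corner [ 591.25198881 -246.18176825  200.        ] [ 571.15032971 -282.47046153  250.        ]
jug [ 8.22847008e+02 -3.11732198e+01  1.13686838e-13]
[ 468.8 -436.5  -57.7]
```

```bash
python3 -m jog '20 -18 -6;50 -45 -12;80 -74 -18;112 -104 -24;144 -134 -30;176 -164 -36;208 -194 -42;240 -224 -48;270 -252 -54;300 -280 -58' 85 2>&1 | tail -5; echo; python3 -m jog '20 -18 0 0 0 0' | tail -5; python3 -c "
from h import *
print(delta([504.5,-28,300]),bot.get_obs()['joint_positions'])"
```

```text
Traceback (most recent call last):
ValueError: each row has 6 numbers

tool_pos: [211.3, -570.2, 241.8]
tcp_rot: [180.0, 0.1, 18.5]
ft_force: [-0.0, 1.1, 0.1]
width: 85.6
finger_force: 0.0
[ 449.8 -421.4  -58.9] [68.76944091 16.95472206 -4.28698435 86.40649624  1.37397894 76.68629773
 -7.18341866]
```

```bash
python3 -m jog '22 -21 -6 0 0 0;50 -47 -12 0 0 0;80 -75 -18 0 0 0;110 -103 -24 0 0 0;140 -131 -30 0 0 0;170 -159 -36 0 0 0;200 -187 -42 0 0 0;230 -215 -48 0 0 0;260 -243 -54 0 0 0;290 -271 -58 0 0 0' 85 && python3 -m jog '30 -28 0 0 0 0;60 -56 0 0 0 0;90 -84 0 0 0 0;115 -108 0 0 0 0;125 -120 0 0 0 0;125 -120 0 0 0 0;125 -120 0 0 0 0' ; python3 -c "
from h import *
print(delta([504.5,-28,300]),bot.get_obs()['joint_positions'])"
```

```text
t: 2.4
tool_pos: [402.1, -217.2, 301.0]
tcp_rot: [179.9, -0.0, 18.7]
ft_force: [1.4, -0.8, 0.4]
width: 85.1
finger_force: 0.0
t: 3.1
tool_pos: [481.2, -65.5, 300.3]
tcp_rot: [180.0, 0.0, 18.7]
ft_force: [0.0, -0.4, -0.5]
width: 85.2
finger_force: 0.0
[ 34.1 -28.    0.3] [ 36.89887038   1.75021653 -34.8851841   97.22467233   1.03483212
  81.34583306 -69.40461231]
```

```bash
python3 - <<'E'
from h import *
C=cam('wrist'); im=snap('wrist','w1.png')
for t in('juicer','juicer_sleeve','glass'):
    for d in spotter.cut_out('wrist',t):
        print(t,d['score'],d['uv'],d['region'].sum(),onz(C,d['uv'],100)[:2])
E
```

```text
juicer 0.73 [294.5, 173.5] 24580 [511.55099071 -28.29587283]
juicer_sleeve 0.58 [305.2, 164.2] 1091 [523.45183708 -35.52083148]
glass 0.77 [319.0, 273.8] 329 [418.70960067 -85.04156709]
glass 0.71 [294.5, 174.3] 24243 [510.8095217  -28.52884021]
glass 0.28 [28.7, 116.1] 3268 [482.23674128 224.24607948]
```

View pics/w1.png

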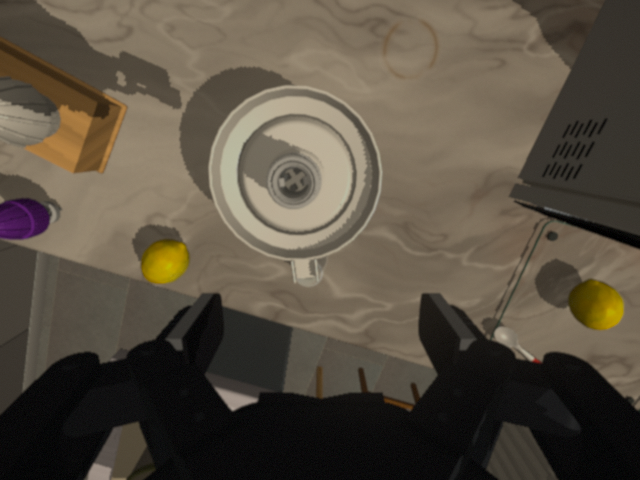

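The wrist view shows the press at (295,173) with its mouth at about (293,182) and the drive's cross visible inside; the lip with the glass at (307,270). I'll go over the mouth for a finer measurement.

```bash
python3 - <<'E'
from h import *
C=cam('wrist'); p=onz(C,(293,182),118); print(p,delta([p[0],p[1],220]))
E
```

```text
[505.50622591 -30.79730433 118.        ] [ 34.5 -25.7  80.3]
```

```bash
python3 -m jog '8 -6 20 0 0 0;18 -13 42 0 0 0;28 -20 64 0 0 0;34 -25 78 0 0 0;34.5 -25.7 80 0 0 0;34.5 -25.7 80 0 0 0;34.5 -25.7 80 0 0 0;34.5 -25.7 80 0 0 0;34.5 -25.7 80 0 0 0' ; python3 - <<'E'
from h import *
C=cam('wrist'); im=snap('wrist','w2.png'); print(proj(C,[505.5,-30.8,118]),bot.get_obs()['tool_pos'])
u,v=proj(C,[505.5,-30.8,118])[0].astype(int); u0,v0=u-60,v-60
cv2.imwrite('pics/w2c.png',cv2.resize(im[v0:v0+120,u0:u0+120,::-1],None,fx=5,fy=5,interpolation=cv2.INTER_CUBIC)); print(u0,v0)
E
```

```text
t: 4.2
tool_pos: [506.0, -29.9, 221.0]
tcp_rot: [180.0, -0.1, 18.7]
ft_force: [-0.4, 0.1, 0.3]
width: 85.0
finger_force: 0.0
[[321.33460089 242.31825689]] [505.90371515 -29.8322103  220.836471  ]
261 182
```

View pics/w2c.png

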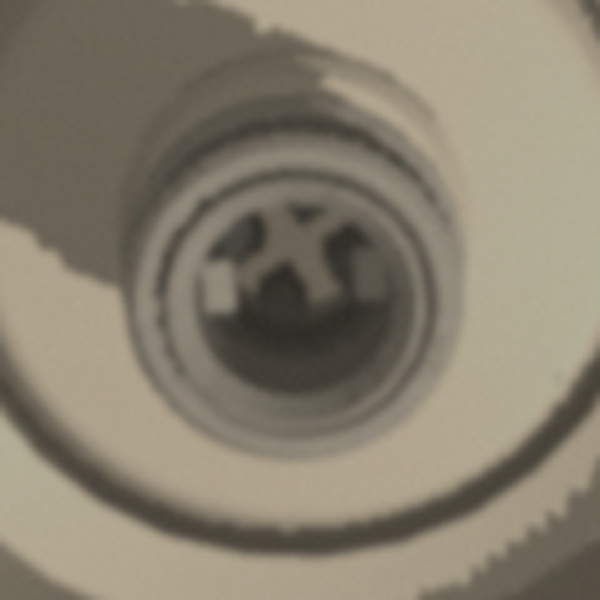

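The crop shows the mouth's rim centred at about crop (297,298), i.e. pixel (320.4,241.6), within 1 px of the prediction (321.3,242.3); the drive's cross stands diagonally. So the axis is at about (505,-31).

```bash
python3 - <<'E'
from h import *
C=cam('wrist'); p=onz(C,(320.4,241.6),118); print(p,delta([p[0],p[1],107]))
E
```

```text
[505.76468537 -29.85433106 118.        ] [-2.000e-01 -1.000e-01  1.138e+02]
```

```bash
python3 -m jog '0 0 20 0 0 0;0 0 45 0 0 0;0 0 70 0 0 0;0 0 90 0 0 0;0 0 103 0 0 0;0 0 110 0 0 0;0 0 113 0 0 0;0 0 113 0 0 0' 85; python3 -m jog '0 0 0 0 0 0;0 0 0 0 0 0;0 0 0 0 0 0;0 0 0 0 0 0;0 0 0 0 0 0;0 0 0 0 0 0;0 0 0 0 0 0;0 0 0 0 0 0' 40 30
```

```text
t: 5.05
tool_pos: [506.0, -29.5, 107.7]
tcp_rot: [180.0, -0.0, 18.7]
ft_force: [0.4, -0.8, 0.0]
width: 85.3
finger_force: 0.0
t: 5.85
tool_pos: [506.0, -29.1, 107.5]
tcp_rot: [-180.0, -0.0, 18.7]
ft_force: [-0.5, 3.9, 2.7]
width: 49.2
finger_force: 32.2
```

```bash
python3 -m jog '0 0 2 0 0 0;0 0 4 0 0 0;0 0 6 0 0 0;0 0 8 0 0 0;0 0 9 0 0 0;0 0 10 0 0 0;0 0 10.5 0 0 0;0 0 10.5 0 0 0' 40 50
```

```text
t: 6.65
tool_pos: [506.1, -29.1, 98.4]
tcp_rot: [180.0, -0.0, 18.7]
ft_force: [-10.0, 3.7, 25.5]
width: 49.1
finger_force: 55.1
```

```bash
python3 -m jog '0 0 0.7 0 0 0;0 0 1.2 0 0 0;0 0 1.2 0 0 0'
```

```text
t: 6.95
tool_pos: [506.2, -29.1, 98.3]
tcp_rot: [179.9, -0.0, 18.7]
ft_force: [-15.4, 4.7, 38.5]
width: 48.6
finger_force: 56.4
```

```bash
python3 -m jog '0 0 -1.5 0 0 0;0 0 -2 0 0 0;0 0 -2 0 0 0'; python3 -m jog '0 0 0 0 0 0;0 0 0 0 0 0;0 0 0 0 0 0;0 0 0 0 0 0;0 0 0 0 0 0;0 0 0 0 0 0' 85;  python3 -m jog '0 0 -20 0 0 0;0 0 -45 0 0 0;0 0 -75 0 0 0;0 0 -105 0 0 0;0 0 -122 0 0 0;0 0 -122 0 0 0;0 0 -122 0 0 0'; python3 - <<'E'
from h import *
C=cam('wrist'); im=snap('wrist','w3.png')
u,v=proj(C,[505.8,-29.8,118])[0].astype(int); u0,v0=u-60,v-60
cv2.imwrite('pics/w3c.png',cv2.resize(im[v0:v0+120,u0:u0+120,::-1],None,fx=5,fy=5,interpolation=cv2.INTER_CUBIC)); print(u0,v0)
print(delta([498,348,200]),bot.get_obs()['joint_positions'])
E
```

```text
t: 7.25
tool_pos: [506.0, -29.1, 98.5]
tcp_rot: [180.0, -0.0, 18.7]
ft_force: [-6.2, 4.1, 16.3]
width: 48.8
finger_force: 54.0
t: 7.85
tool_pos: [505.7, -29.6, 97.5]
tcp_rot: [180.0, 0.0, 18.7]
ft_force: [-0.3, 0.5, -0.4]
width: 85.2
finger_force: 0.0
t: 8.55
tool_pos: [505.7, -29.6, 219.3]
tcp_rot: [180.0, 0.0, 18.7]
ft_force: [-0.6, 0.7, -0.9]
width: 85.0
finger_force: 0.0
260 181
[ 114.3 -360.    18.7] [ 33.13883925   7.89493886 -37.52192738 101.58417401   5.03839353
  72.26552341 -76.94098904]
```

View pics/w3c.png

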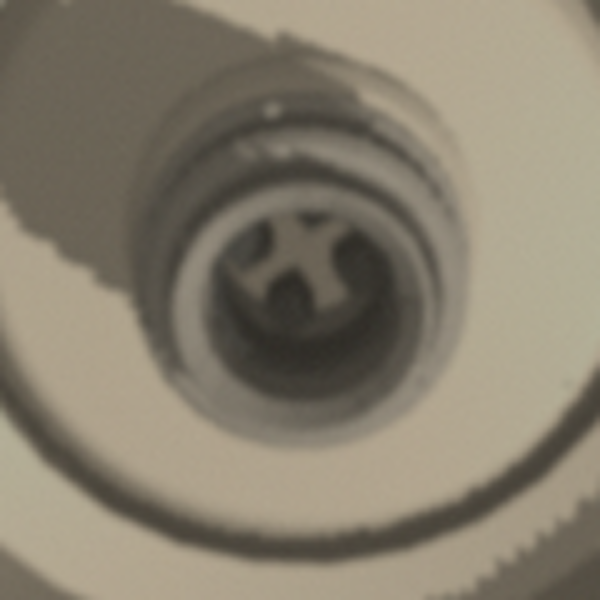

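Sleeve is caught down: the dogs are gone from the bore and the sleeve ring lies lower round the socket; the rim is centred at crop (306,305) → pixel (321.2,242). The drive's cross is diagonal, roughly 49° world (mod 90).

```bash
python3 - <<'E'
from h import *
C=cam('wrist'); print('mouth',onz(C,(321.2,242),118), proj(C,[505.8,-29.8,118]))
S=cam('scene')
for uv in [(303,372),(275,402),(184,380),(338,343)]: print(uv,onz(S,uv,0)[:2])
for uv in [(210,455)]: print('mug',uv,onz(S,uv,0)[:2])
print(delta([498,348,240]))
E
```

```text
mouth [505.47911061 -30.05454493 118.        ] [[321.01117189 241.49527603]]
(303, 372) [369.78205881 349.97216615]
(275, 402) [371.51337239 433.24320925]
(184, 380) [525.31260046 464.06642927]
(338, 343) [355.77316622 250.86882437]
mug (210, 455) [392.70522454 567.91393306]
[ 114.2 -360.   -21.3]
```

```bash
python3 -m jog '6 -20 -6 0 0 -3;16 -50 -12 0 0 -9;28 -88 -18 0 0 -16;40 -126 -21 0 0 -23;52 -164 -21 0 0 -30;64 -202 -21 0 0 -37;76 -240 -21 0 0 -44;88 -278 -21 0 0 -51;100 -316 -21 0 0 -57;110 -345 -21 0 0 -60' 85; python3 -c "
from h import *
print(delta([498,348,240]),bot.get_obs()['joint_positions'])"
```

```text
t: 9.6
tool_pos: [497.5, 335.7, 239.8]
tcp_rot: [-179.9, -0.0, 79.2]
ft_force: [0.9, 0.0, 0.1]
width: 84.6
finger_force: 0.0
[12.2 -1.8 -0.2] [  2.80642257  24.64106934 -54.0013447   85.67056724  19.94064335
  79.91160062 -63.0515462 ]
```

```bash
python3 -m jog '12 -1.8 0 0 0 0;12 -1.8 0 0 0 0;12 -1.8 0 0 0 0;12 -1.8 0 0 0 0'; python3 - <<'E'
from h import *
C=cam('wrist'); im=snap('wrist','w4.png'); o=bot.get_obs(); print(o['tool_pos'],o['tcp_rot'])
for t in('cone_small','cone_large','caddy'):
    for d in spotter.cut_out('wrist',t): print(t,d['score'],d['uv'],d['region'].sum())
print(proj(C,[[498,348,110],[498,348,52],[480,250,52]]))
cv2.imwrite('pics/w4c.png',cv2.resize(im[100:340,180:480,::-1],None,fx=2.6,fy=2.5,interpolation=cv2.INTER_CUBIC))
E
```

```text
t: 10.0
tool_pos: [500.3, 343.1, 240.4]
tcp_rot: [180.0, 0.1, 78.6]
ft_force: [0.3, 0.9, -0.5]
width: 85.0
finger_force: 0.0
[500.39976623 343.12328914 240.57975634] [1.79963090e+02 4.67073150e-02 7.85887082e+01]
cone_small 0.87 [220.4, 298.5] 228
cone_small 0.81 [314.0, 213.6] 2082
cone_small 0.77 [181.2, 225.5] 2289
cone_small 0.71 [158.9, 141.1] 2808
cone_small 0.6 [311.9, 75.7] 2500
cone_large 0.96 [318.6, 319.6] 3454
caddy 0.59 [316.0, 241.6] 11131
[[317.12305131 226.57124566]
 [317.69725521 212.15343771]
 [319.59982901 304.03264586]]
```

View pics/w4.png

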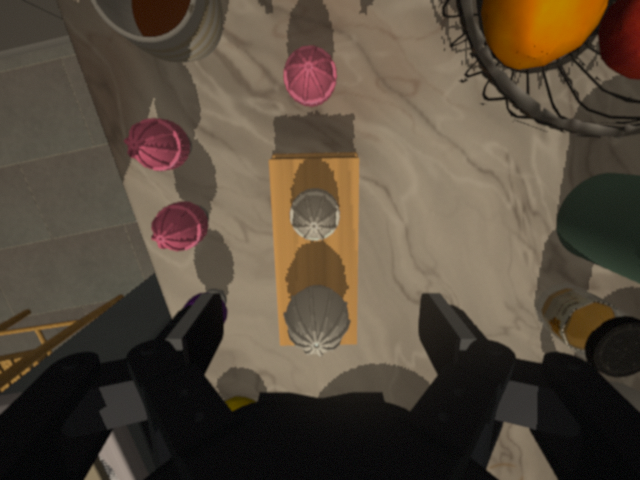

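The wrist view shows the small white cone in the stand at (314,214) with the larger one at (318,320); fingers stand clear on either side. Refining with a mask fit.

```bash
python3 - <<'E'
from h import *
C=cam('wrist'); eyes.capture('wrist')
r=[d for d in spotter.cut_out('wrist','cone_small') if abs(d['uv'][0]-314)<12 and abs(d['uv'][1]-213)<12][0]
m=cv2.resize(r['region'].astype(np.uint8),(2560,1920),interpolation=cv2.INTER_LINEAR)
def f(p):
    im=hullmask(C,np.vstack([circ(*p,52,46),circ(*p,76,46),circ(*p,90,35),circ(*p,102,20),circ(*p,110,3)]))
    return -(im&m).sum()/(im|m).sum()
s=minimize(f,[498,348],method='Nelder-Mead',options=dict(initial_simplex=[[498,348],[504,348],[498,354]],xatol=.1,fatol=1e-4)); print(s.x,s.fun)
x,y=s.x
o=bot.get_obs(); print(o['tool_pos'],delta([x,y,140]))
E
```

```text
Traceback (most recent call last):
IndexError: list index out of range
```

```bash
python3 - <<'E'
from h import *
C=cam('wrist'); eyes.capture('wrist')
for k in range(4):
  L=[d for d in spotter.cut_out('wrist','cone_small') if abs(d['uv'][0]-314)<15 and abs(d['uv'][1]-213)<15]
  if L: break
  eyes.capture('wrist')
r=L[0]
m=cv2.resize(r['region'].astype(np.uint8),(2560,1920),interpolation=cv2.INTER_LINEAR)
def f(p):
    im=hullmask(C,np.vstack([circ(*p,52,46),circ(*p,76,46),circ(*p,90,35),circ(*p,102,20),circ(*p,110,3)]))
    return -(im&m).sum()/(im|m).sum()
s=minimize(f,[498,348],method='Nelder-Mead',options=dict(initial_simplex=[[498,348],[504,348],[498,354]],xatol=.1,fatol=1e-4)); print(s.x,s.fun)
x,y=s.x
o=bot.get_obs(); print(o['tool_pos'],delta([x,y,140]),r['uv'],r['region'].sum())
E
```

```text
[546.75 356.25] 0.0
[499.87301426 344.42101498 240.67257776] [ 20.8  43.6 100.7] [310.5, 214.5] 2054<stdin>:11: RuntimeWarning: overflow encountered in scalar negative
```

```bash
python3 - <<'E'
from h import *
for k in range(5):
  C=cam('wrist'); eyes.capture('wrist')
  L=[d for d in spotter.cut_out('wrist','cone_small') if abs(d['uv'][0]-314)<15 and abs(d['uv'][1]-213)<15]
  if L: break
r=L[0]
m=cv2.resize(r['region'].astype(np.uint8),(2560,1920),interpolation=cv2.INTER_LINEAR)
def f(p):
    im=hullmask(C,np.vstack([circ(*p,52,46),circ(*p,76,46),circ(*p,90,35),circ(*p,102,20),circ(*p,110,3)]))
    return -float((im&m).sum())/(im|m).sum()
s=minimize(f,[498,348],method='Nelder-Mead',options=dict(initial_simplex=[[498,348],[504,348],[498,354]],xatol=.1,fatol=1e-4)); print(s.x,s.fun)
x,y=s.x
o=bot.get_obs(); print(o['tool_pos'],o['tcp_rot'],delta([x,y,140]),r['uv'])
E
```

```text
[495.43432508 350.06061217] -0.9547003229342577
[499.80110633 344.58204256 240.64211016] [1.79990592e+02 1.37710886e-03 7.87170391e+01] [  4.5  -5.4 100.6] [314.8, 216.3]
```

```bash
python3 -m jog '2 -2 20 0 0 0;4 -4.7 50 0 0 0;4 -4.7 85 0 0 0;4 -4.7 120 0 0 0;4 -4.7 145 0 0 0;4 -4.7 160 0 0 0;4 -4.7 168 0 0 0;4 -4.7 173 0 0 0;4 -4.7 173 0 0 0;4 -4.7 173 0 0 0' 85; python3 -m jog '0 0 0 0 0 0;0 0 0 0 0 0;0 0 0 0 0 0;0 0 0 0 0 0;0 0 0 0 0 0;0 0 0 0 0 0;0 0 0 0 0 0;0 0 0 0 0 0' 38 20
```

```text
t: 11.5
tool_pos: [496.4, 349.9, 68.6]
tcp_rot: [179.9, -0.1, 78.7]
ft_force: [0.7, 0.0, 0.1]
width: 85.0
finger_force: 0.0
t: 12.3
tool_pos: [496.2, 349.8, 68.0]
tcp_rot: [180.0, -0.0, 78.7]
ft_force: [-0.5, -0.5, 5.4]
width: 44.9
finger_force: 20.4
```

```bash
python3 -m jog '0 0 0 0 0 0;0 0 -3 0 0 0;0 0 -15 0 0 0;0 0 -35 0 0 0;0 0 -65 0 0 0;0 0 -100 0 0 0;0 0 -130 0 0 0;0 0 -150 0 0 0;0 0 -152 0 0 0;0 0 -152 0 0 0' 38 40; python3 - <<'E'
from h import *
C=cam('wrist'); im=snap('wrist','w5.png'); o=bot.get_obs(); print(o['tool_pos'],o['tcp_rot'],o['joint_positions'])
for d in spotter.cut_out('wrist','cone_small'): print(d['score'],d['uv'],d['region'].sum())
R=Ro.from_euler('xyz',o['tcp_rot'],degrees=True).as_matrix()
print('collar centre predicted',proj(C,o['tool_pos']+R@[0,0,-3]))
E
```

```text
t: 13.3
tool_pos: [495.9, 349.4, 219.8]
tcp_rot: [180.0, -0.0, 78.7]
ft_force: [0.1, -0.1, -2.0]
width: 44.4
finger_force: 41.0
[495.67599068 349.11806299 218.84981865] [-1.79972391e+02  5.46895862e-02  7.87252845e+01] [  0.83888753  26.24551945 -53.40350124  86.38799725  21.27393611
  78.13736702 -65.41307809]
0.78 [200.6, 315.9] 1235
0.77 [315.0, 78.7] 2922
0.72 [154.9, 148.0] 3089
0.7 [318.1, 316.3] 11672
0.6 [178.1, 236.5] 2665
collar centre predicted [[321.20169767 311.17687748]]
```

View pics/w5.png

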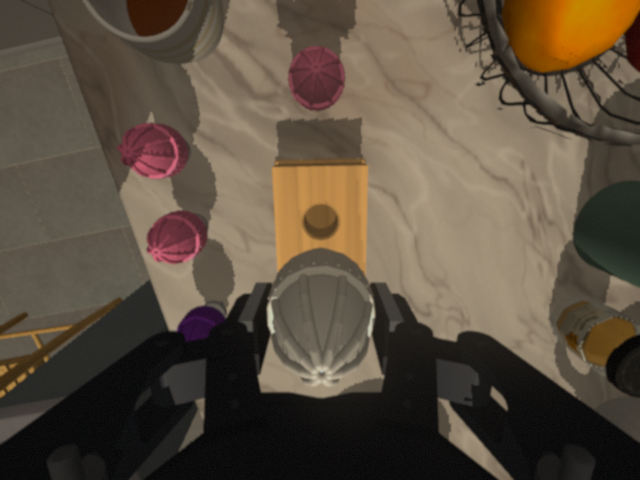

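The cone is held between the pads (dome at (318,316)), its hole in the stand empty at (320,220).

```bash
python3 - <<'E'
from h import *
for k in range(4):
  o=bot.get_obs(); C=cam('wrist'); eyes.capture('wrist')
  L=[d for d in spotter.cut_out('wrist','cone_small') if d['region'].sum()>6000]
  if L: break
m=cv2.resize(L[0]['region'].astype(np.uint8),(2560,1920),interpolation=cv2.INTER_LINEAR)
m=cv2.morphologyEx(m,cv2.MORPH_OPEN,np.ones((15,15)))
R=Ro.from_euler('xyz',o['tcp_rot'],degrees=True).as_matrix()
base=np.vstack([circ(0,0,-16+z,d) for z,d in((0,46),(24,46),(25,39),(38,35),(50,20),(58,3))])
def f(p):
    x,y,t=p
    P=Ro.from_euler('y',t,degrees=True).apply(base*[1,-1,-1])+[x,y,0]
    im=hullmask(C,P@R.T+o['tool_pos']); return -float((im&m).sum())/(im|m).sum()
for fixed in (1,0):
    g=(lambda p:f([p[0],p[1],0])) if fixed else f
    n=3-fixed; x0=np.zeros(n); s=minimize(g,x0,method='Nelder-Mead',options=dict(initial_simplex=np.vstack([x0,np.eye(n)*3]),xatol=.1,fatol=1e-4)); print(s.x,s.fun)
print(o['tool_pos'],delta([505.6,-30,190]),L[0]['uv'])
E
```

```text
[-0.77275752 -0.39054027] -0.9419373121878709
[-1.02549681 -0.33306657  4.26462771] -0.9649961277728859
[495.57897883 348.98704924 218.43216247] [-369.8   84.    28.8] [319.8, 315.6]
```

```bash
python3 -m jog '-18 4 0 0 0 0;-50 11 0 0 0 0;-90 20 0 0 0 0;-132 30 0 0 0 0;-174 40 0 0 0 0;-216 50 0 0 0 0;-258 60 0 0 0 0;-300 69 0 0 0 0;-335 76 0 0 0 0;-355 81 5 0 0 0'; python3 -m jog '-8 2 8 0 0 0;-12 3 15 0 0 0;-14 3 20 0 0 0;-14 3 20 0 0 0;-14 3 20 0 0 0;-14 3 20 0 0 0;-14 3 20 0 0 0;-14 3 20 0 0 0'; python3 -c "
from h import *
o=bot.get_obs();print(o['tcp_rot'],delta([505.8,-29.1,175]),o['joint_positions'],o['ft_force'])"
```

```text
t: 14.5
tool_pos: [505.7, -18.1, 214.3]
tcp_rot: [-180.0, 0.1, 78.5]
ft_force: [1.1, 1.0, -0.5]
width: 44.4
finger_force: 41.0
t: 15.3
tool_pos: [506.3, -28.6, 194.8]
tcp_rot: [180.0, 0.0, 78.7]
ft_force: [0.1, 0.7, -1.1]
width: 44.4
finger_force: 41.0
[1.79972310e+02 4.57143346e-03 7.87411475e+01] [-0.6 -0.4 19.8] [ 42.0300063   10.96010067 -48.08737731 102.93449117   8.67935196
  69.88312319 -19.79325162] [ 0.05555862  0.68010292 -1.08160307]
```

```bash
python3 -m jog '-0.6 -0.4 8 0 0 0;-0.6 -0.4 16 0 0 0;-0.6 -0.4 20 0 0 0;-0.6 -0.4 22 0 0 0;-0.6 -0.4 24 0 0 0;-0.6 -0.4 25 0 0 0;-0.6 -0.4 26 0 0 0'; python3 -m jog '0 0 1 0 0 0;0 0 2 0 0 0;0 0 3 0 0 0;0 0 3 0 0 0'; python3 -m jog '0 0 1 0 0 0;0 0 2 0 0 0;0 0 3 0 0 0;0 0 3 0 0 0'
```

```text
t: 16.0
tool_pos: [505.8, -29.3, 168.7]
tcp_rot: [180.0, 0.0, 78.7]
ft_force: [0.1, -0.3, -1.2]
width: 44.6
finger_force: 41.0
t: 16.4
tool_pos: [505.6, -29.4, 165.5]
tcp_rot: [-180.0, 0.0, 78.7]
ft_force: [-0.2, 0.0, -1.6]
width: 44.4
finger_force: 41.0
t: 16.8
tool_pos: [505.6, -29.4, 162.4]
tcp_rot: [-180.0, 0.0, 78.7]
ft_force: [-0.4, 0.5, -1.0]
width: 44.6
finger_force: 41.0
```

```bash
for i in 1 2 3; do python3 -m jog '0 0 1 0 0 0;0 0 2 0 0 0;0 0 3 0 0 0;0 0 3 0 0 0' | grep -E 'pos|ft'; done
```

```text
tool_pos: [505.5, -29.3, 159.4]
ft_force: [-0.1, 0.8, 0.1]
tool_pos: [505.6, -29.4, 156.4]
ft_force: [-0.2, -0.3, -1.2]
tool_pos: [505.6, -29.3, 153.5]
ft_force: [0.3, 0.2, -0.4]
```

```bash
for i in 1 2 3 4; do python3 -m jog '0 0 1 0 0 0;0 0 2 0 0 0;0 0 3 0 0 0;0 0 3 0 0 0' | grep -E 'pos|ft'; done
```

```text
tool_pos: [505.6, -29.3, 150.4]
ft_force: [0.2, 0.4, -1.1]
tool_pos: [505.8, -29.3, 147.7]
ft_force: [0.4, -0.2, 1.7]
tool_pos: [505.9, -29.6, 144.5]
ft_force: [1.4, -1.7, 0.6]
tool_pos: [505.9, -29.5, 141.7]
ft_force: [1.6, -2.7, 4.2]
```

```bash
for i in 1 2; do python3 -m jog '0 0 0.5 0 0 0;0 0 1 0 0 0;0 0 1 0 0 0' | grep -E 'pos|ft'; done
```

```text
tool_pos: [505.9, -29.5, 140.8]
ft_force: [1.1, -2.9, 5.3]
tool_pos: [505.9, -29.5, 139.8]
ft_force: [1.7, -2.8, 6.8]
```

```bash
for i in 1 2 3; do python3 -m jog '0 0 0 0 0 -4;0 0 0 0 0 -8;0 0 0 0 0 -12;0 0 0 0 0 -15;0 0 0 0 0 -15' | grep -E 'pos|ft|rot'; python3 -c "
from h import *
o=bot.get_obs();print(o['torque'])"; done
```

```text
tool_pos: [506.0, -29.4, 139.9]
tcp_rot: [180.0, 0.0, 93.8]
ft_force: [0.7, -2.7, 6.8]
[-0.56586023 -0.37426423  0.0238276 ]
tool_pos: [505.9, -29.3, 139.9]
tcp_rot: [180.0, 0.0, 108.8]
ft_force: [2.0, -2.7, 5.8]
[-0.62059124 -0.28543181  0.01946388]
tool_pos: [505.6, -29.4, 139.5]
tcp_rot: [-180.0, -0.0, 123.8]
ft_force: [1.3, -3.3, 2.9]
[-0.64431042 -0.24578788  0.04182233]
```

```bash
for i in 1 2; do python3 -m jog '0 0 0.5 0 0 0;0 0 1 0 0 0;0 0 1.5 0 0 0;0 0 1.5 0 0 0' | grep -E 'pos|ft|rot'; done
```

```text
tool_pos: [505.6, -29.4, 138.1]
tcp_rot: [-180.0, 0.0, 123.7]
ft_force: [-0.3, -2.5, 4.6]
tool_pos: [505.4, -29.1, 136.0]
tcp_rot: [-180.0, -0.0, 123.7]
ft_force: [3.3, -1.1, -4.8]
```

```bash
python3 -m jog '0 0 0.5 0 0 0;0 0 1 0 0 0;0 0 1 0 0 0;0 0 1 0 0 0' | grep -E 'pos|ft|rot'; python3 - <<'E'
from h import *
S=cam('scene'); im=snap('scene','s2.png')
u,v=proj(S,[505.6,-30,110])[0].astype(int); cv2.imwrite('pics/s2c.png',cv2.resize(im[v-50:v+50,u-65:u+65,::-1],None,fx=6,fy=6,interpolation=cv2.INTER_CUBIC))
E
```

```text
tool_pos: [505.5, -29.3, 135.5]
tcp_rot: [-180.0, -0.0, 123.7]
ft_force: [2.2, -0.4, -3.4]
```

View pics/s2c.png

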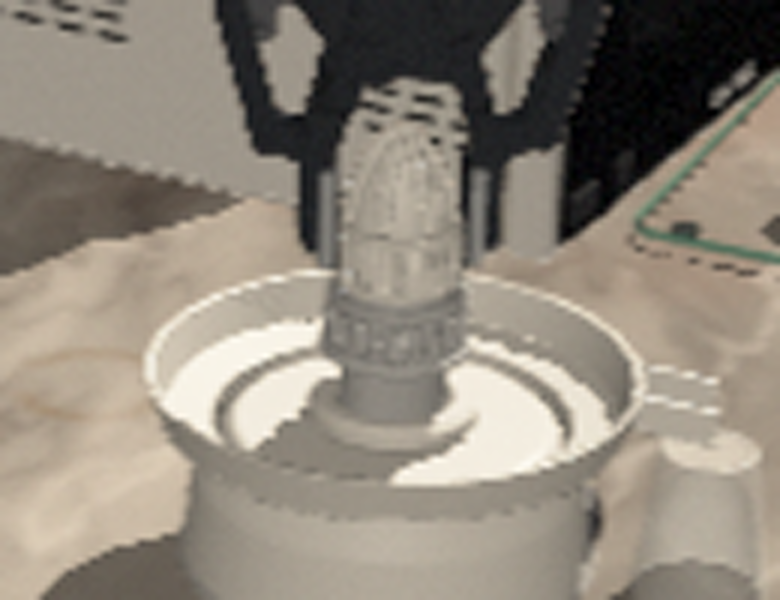

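The picture shows the sleeve up directly beneath the cone's collar (crop (395,330)), so it has locked; the glass stands untouched at (705,500). Releasing.

```bash
python3 -m jog '0 0 0 0 0 0;0 0 0 0 0 0;0 0 0 0 0 0;0 0 0 0 0 0;0 0 0 0 0 0;0 0 0 0 0 0' 85; python3 -m jog '0 0 -10 0 0 0;0 0 -30 0 0 0;0 0 -55 0 0 0;0 0 -80 0 0 0;0 0 -105 0 0 0;0 0 -115 0 0 0;0 0 -115 0 0 0;0 0 -115 0 0 0'; python3 - <<'E'
from h import *
S=cam('scene'); im=snap('scene','s3.png')
u,v=proj(S,[505.6,-30,110])[0].astype(int); cv2.imwrite('pics/s3c.png',cv2.resize(im[v-50:v+120,u-125:u+75,::-1],None,fx=3.5,fy=3.5,interpolation=cv2.INTER_CUBIC))
E
```

```text
t: 23.55
tool_pos: [505.7, -29.3, 135.6]
tcp_rot: [180.0, 0.0, 123.7]
ft_force: [-0.8, 0.5, -0.2]
width: 85.3
finger_force: 0.0
t: 24.35
tool_pos: [505.3, -29.4, 249.9]
tcp_rot: [-180.0, -0.0, 123.7]
ft_force: [-0.4, 0.0, 0.0]
width: 85.4
finger_force: 0.0
```

View pics/s3c.png

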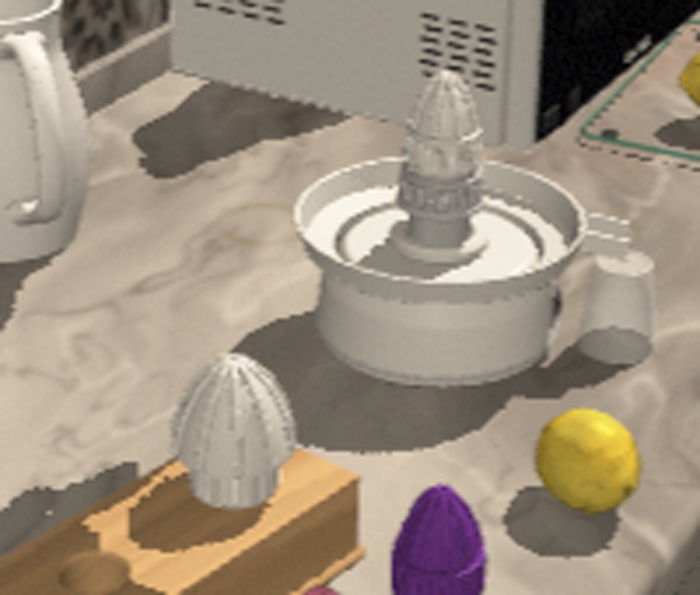

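The small cone stands upright in the press at crop (443,130), with the sleeve up under its collar at (440,195). The large cone (235,430) and the glass (617,310) are in place, and the gripper is clear.

```bash
python3 -c "
from plant import workorder
print(workorder.hand_in())"
```

```text
the job is handed in; nothing more can be done
None
```

The small cone is seated and locked in the citrus press with the sleeve up, the large cone and the glass are still in place, the gripper has let go, and the job was handed in at about 24 s (no verdict came back).

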